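# Lay down a clamp plate and thread it over two dowel pins

## Robot

A 7-joint arm with a two-finger parallel gripper is mounted at the origin on the work surface; the furniture and walls round the work are solid. World frame = base frame: x ahead of the robot, y to its left, z up, the work surface at z = 0. Lengths are in mm, angles in rad, forces in N, time in s.
With the tool pointing down it reaches from about 425 to 925 mm from the base axis. Payload 6.8 kg.
Tool frame: the origin (TCP) lies at the very end of the fingers, on their centre line; the grasp point (between the pads) lies 19 mm behind it (bot.grip_depth is the distance from the TCP to the grasp point, in mm); z points along the fingers, y is the direction in which the jaws open and shut (so a half turn about z gives the same grasp; the last joint's range is limited). The gripper opens to 88 mm and grips with 3 to 60 N. Pads are 20 mm wide; open, the fingers measure 115 mm over their backs; the gripper's body (75 mm by 178 mm) begins 61 mm behind the grasp point.
Start: joints at [-1.347, 0.477, 0.022, 1.555, -0.011, 1.109, -0.083], TCP at [219.875, 638.203, 222.664] pointing down, gripper open.
Joint ranges: [-2.96, 2.96], [-0.34, 2.1], [-1.41, 1.46], [0.24, 2.44], [-1.37, 4.51], [0.17, 1.92], [-2.96, 2.96]. Speed limits (rad/s): [2.39, 2.39, 3.14, 3.14, 3.14, 3.14, 3.14].

## Interface

Orientations are given as a unit quaternion [x, y, z, w].
In Python, from rig import bot gives the robot as it stands.
- The arm moves only by the tool send_rows, never from a script. Its argument "plan" is text: rows parted by semicolons, each of 6 numbers parted by spaces: the shift along the tool's x, y, z in cm, then the turn, a rotation vector about the tool's x, y, z in degrees. A call has 1 to 5 rows; each row shifts and turns the commanded pose from where the row before left it, along the tool's axes as they then stand; what a row does not reach is not made up. A row lasts 1/12 s, in which the tool goes at most 41.7 mm and 7.16 degrees, less where a joint would pass 70% of its speed; a pose out of reach is approached as far as the arm can. A call with a gripper value outside its range is refused whole. "jaw" is the gripper's target within -1 to 1 (shut at 1, half-way at 0, fully open at -1), set as the call begins (left out, the last holds). The fingers move at their own pace and stop on an object; "newtons" is the grip in N (left out, the last holds). Time passes only in rows, so rows that do not move let the fingers close. It gives the time, the measured TCP pose, the force and the opening at its end, in the units of the state.
- bot.sense(): the state, without advancing time (a new reading comes with each control period).
- bot.camera(name): name is "scene" or "top" or "wrist"; returns (picture, depth): 384x512x3 uint8, red, green, blue; 384x512 float32, mm along the optical axis (not along the pixel's ray), 0 where there is no reading.
- bot.get_calibration(name): a dict with "camera_matrix" (3x3 intrinsics, pixels), "xyz" and "rotation" of the camera in the world; the wrist camera has in their place "tool_from_camera" (4x4, takes a point from camera to tool coordinates, whose origin is the TCP and whose axes are the flange's). Camera axes: x right, y down, z forward; pixel columns grow to the right and rows downward; lengths in mm; the calibration is good to about 2 mm. A picture is of the moment at which its call begins: read the wrist's pose just before it. get_calibration takes no time and is no camera call.
- bot.job_done(): hands the job in, once; it reports no verdict.
The state is a dict: "time": time; "q": joint angles; "joint_velocities": joint speeds; "joint_efforts": joint torques, N m; "tool_pos": TCP position; "tcp_rot": TCP orientation; "wrist_force": force on the tool from outside, world axes, zero at the start; "ft_torque": the same for the moment, N m; "width": opening from 0.0 (shut) to 1.0 (fully open).
Only numpy, scipy, OpenCV 4.12 (cv2) and the standard library are available. Lean on these libraries where they do the work, as an engineer would, in place of code of your own. Each camera call takes 0.05 s, during which the arm holds its last target.

## Task

The brass clamp plate stands on edge in the black stand. Take it out, lay it flat on the bare table and let go of it, then pick it up again and thread its two end holes over the two steel pins of the blue fixture, so that it lies fully down on the dark block. Either face up and either way round is right; do not shift the waffle pack, the blue box or the orange jar.

Things in the scene. Friction and masses are not known exactly. Their poses are not given: they have to be found in the camera images.
- clamp_plate: brass plate 100 x 46 x 8 mm, 0.2 kg, symmetric: an 11 mm through hole near each end, a 34 x 14 mm window in the middle. Origin at its centre; y along the length (through both holes), x through the thickness, z across the width. It starts on a long edge in the stand, z up (lean up to 0.08 rad), lower edge 8 mm and top edge 54 mm up. Centre height: flat on the table 4 mm, seated on the fixture 28 mm
- hole_a (a point): centre of one round hole of the plate (11 mm diameter, 1 mm chamfer both sides), at mid thickness; 38 mm from the plate's centre along its +y
- hole_b (a point): centre of the other round hole, 38 mm from the plate's centre along its -y
- pin_fixture: fixed: blue base 70 x 124 x 10 mm; dark block on it, 30 mm wide (x), 104 mm long (y), top 24 mm above the table; two steel pins up from the block, 8 mm diameter, 76 mm apart along y, 24 mm long, the last 8 mm tapered to 3 mm. Origin: centre of the underside, z up. The seated plate lies along y and overhangs the block 8 mm each long side, with 14 mm finger room between it and the base
- pin_a (a point): tip of the pin at +y of the fixture, 48 mm above the table
- pin_b (a point): tip of the pin at -y of the fixture, 48 mm above the table
- plate_stand: fixed black stand, base 70 x 112 x 8 mm; two pairs of lips, 17 mm high above the base and 16 mm long, 37 mm either side of the middle along y, hold the plate in a 10 mm wide slot along y; the 58 mm between the pairs are free for fingers. Origin at the centre of its underside, on the table; z up
- waffle_pack: bystander: loose flat chip box with a whitish clear lid over a black base, 50 x 50 x 14 mm; origin at the centre of its underside
- orange_jar: bystander: loose orange jar with a black cap, 48 mm across, 50 mm high; origin at the centre of its underside
- blue_clip_box: bystander: loose blue box with a clear lid, 44 x 70 x 30 mm; origin at the centre of its underside

How it is judged (in metres and radians):
On the way:
1. the plate lies flat on the bare table, let go (angle between the x axis of clamp_plate and the z axis of pin_fixture, either way round below 0.08 rad and height (world z) of clamp_plate below 0.007 m and contact force between clamp_plate and the fingers below 0.1 N), for 0.2 s.
At the end, for the whole second after the job is handed in: both pins stand through the plate's two holes (hole centres within 3 mm of the pins' axes, either way round), the plate lies flat (within 0.05 rad) and fully down on the block (centre 25 to 30 mm above the fixture's underside), let go and at rest (((horizontal distance between hole_a and pin_a below 0.003 m and horizontal distance between hole_b and pin_b below 0.003 m) or (horizontal distance between hole_a and pin_b below 0.003 m and horizontal distance between hole_b and pin_a below 0.003 m)) and angle between the x axis of clamp_plate and the z axis of pin_fixture, either way round below 0.05 rad and z of clamp_plate in the frame of pin_fixture between 0.025 and 0.03 m and linear speed of clamp_plate below 0.01 m/s); the robot touches nothing.
It fails at once if the waffle pack is shifted more than 25 mm (distance of waffle_pack from where it was at the start of the episode above 0.025 m).
It fails at once if the blue box is shifted more than 25 mm (distance of blue_clip_box from where it was at the start of the episode above 0.025 m).
It fails at once if the orange jar is shifted more than 25 mm (distance of orange_jar from where it was at the start of the episode above 0.025 m).
It also fails if it takes over 58 s, if anything falls off the work surface, if the arm or the gripper's body presses on something with over 40 N, if the wrist force passes 120 N, or if a joint passes its speed limit or range.

## Working session

There is one attempt and no reset: what is moved stays moved. The work goes in short steps, Python scripts to look and compute and a tool call to move; the robot and the scene stay as the last step left them, time stands still between calls to the robot, and variables do not carry over. Pictures are saved under pics/ and viewed, and the job is handed in when it is done.

Besides the shell and the picture viewer there is one more tool, called as a command line: name --argument value ..., lists and objects as JSON in quotes. send_rows: Moves the arm, as the interface text tells. Its arguments: {"type":"object","properties":{"plan":{"type":"string"},"jaw":{"type":"number"},"newtons":{"type":"number"}},"required":["plan"]}

```bash
ls; mkdir -p pics; cat > h.py <<'E'
from rig import bot
import numpy as np, cv2
from scipy.spatial.transform import Rotation as R
def grab(name,fn):
    s=bot.sense(); p,d=bot.camera(name); cv2.imwrite(f'pics/{fn}.png',cv2.cvtColor(p,cv2.COLOR_RGB2BGR)); np.savez(f'pics/{fn}.npz',p=p,d=d,pos=s['tool_pos'],rot=s['tcp_rot'])
    return p,d,s
def cam(name,pos=None,rot=None):
    c=bot.get_calibration(name);K=np.array(c['camera_matrix'])
    if name=='wrist':
        T=np.eye(4);T[:3,:3]=R.from_quat(rot).as_matrix();T[:3,3]=pos
        T=T@np.array(c['tool_from_camera']);return K,T
    r=np.array(c['rotation']);T=np.eye(4)
    T[:3,:3]=r if r.shape==(3,3) else R.from_quat(r).as_matrix();T[:3,3]=c['xyz'];return K,T
def pts(d,K,T):
    v,u=np.mgrid[:d.shape[0],:d.shape[1]]
    P=np.stack([(u-K[0,2])/K[0,0]*d,(v-K[1,2])/K[1,1]*d,d],-1)
    return P@T[:3,:3].T+T[:3,3]
def onplane(u,v,z,K,T):
    r=T[:3,:3]@np.array([(u-K[0,2])/K[0,0],(v-K[1,2])/K[1,1],1]);return T[:3,3]+r*(z-T[2,3])/r[2]
def proj(P,K,T):
    c=T[:3,:3].T@(np.array(P)-T[:3,3]);return (K@c)[:2]/c[2]
E
python3 - <<'E'
from h import *
s=bot.sense();print(s)
for n in['scene','top','wrist']:
    print(n,bot.get_calibration(n)); grab(n,n+'0')
E
```

```text
pics
{'time': 0.0, 'q': array([-1.34708532,  0.47778976,  0.0223495 ,  1.5564136 , -0.01151827,
        1.10930499, -0.08311203]), 'joint_velocities': array([ 2.03639109e-04, -3.50486983e-05,  1.25896268e-03,  1.42225585e-03,
        1.04860374e-04,  1.44599200e-03, -2.94252263e-04]), 'joint_efforts': array([ 5.65410064e-04, -5.82862186e+01,  1.53537836e+00, -2.72607780e+01,
       -5.42302988e-02,  1.72159699e-02,  1.45584067e-04]), 'tool_pos': array([219.70729285, 637.61941838, 221.70483135]), 'tcp_rot': array([ 1.65148790e-01,  9.86268259e-01, -8.89444195e-04, -8.79075902e-05]), 'wrist_force': array([-0.29732064, -0.34720304, -0.67711186]), 'ft_torque': array([ 0.02837826,  0.05359855, -0.01645918]), 'width': 1.001944763394074}
scene {'camera_matrix': array([[418.17740495,   0.        , 255.87026694],
       [  0.        , 418.17740495, 199.66485875],
       [  0.        ,   0.        ,   1.        ]]), 'xyz': array([ 206.98046421, -650.05144824,  860.27197994]), 'rotation': array([ 0.91231083, -0.20841774,  0.07728408, -0.34391592])}
top {'camera_matrix': array([[439.81553872,   0.        , 259.47561472],
       [  0.        , 439.81553872, 193.36540899],
       [  0.        ,   0.        ,   1.        ]]), 'xyz': array([ 409.42440585,   18.10414118, 1111.52204716]), 'rotation': array([ 0.71412551, -0.69838576,  0.03421606, -0.03333684])}
wrist {'camera_matrix': array([[265.46384372,   0.        , 257.42541188],
       [  0.        , 265.46384372, 192.20164629],
       [  0.        ,   0.        ,   1.        ]]), 'tool_from_camera': array([[ 5.29625044e-04, -9.69701470e-01, -2.44292402e-01,
         6.86092578e+01],
       [ 9.99999816e-01,  5.85658293e-04, -1.56733328e-04,
         2.40852479e-01],
       [ 2.95056409e-04, -2.44292274e-01,  9.69701602e-01,
        -1.61861232e+02],
       [ 0.00000000e+00,  0.00000000e+00,  0.00000000e+00,
         1.00000000e+00]])}
```

View pics/top0.png

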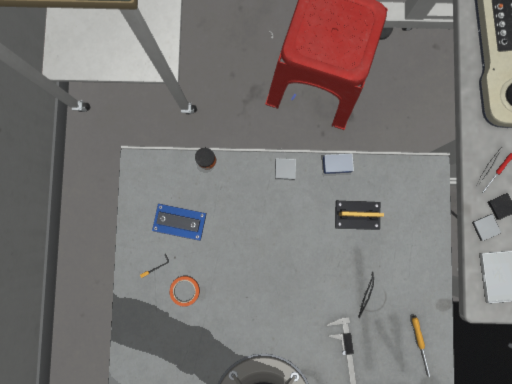

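View pics/scene0.png

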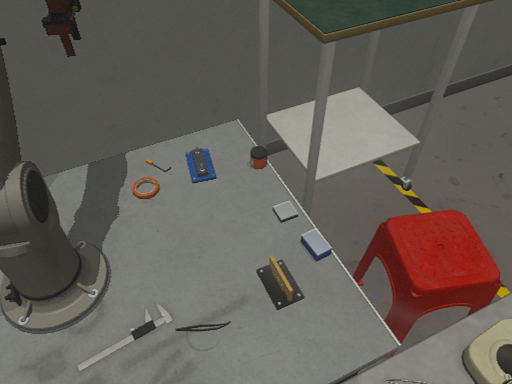

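View pics/wrist0.png

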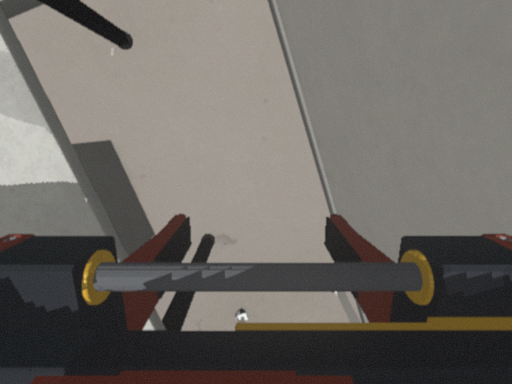

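The top view shows the stand with the plate near (358,214), the fixture near (180,222), the jar at (205,157), the waffle pack at (286,168) and the blue box at (338,162). Next I'll measure them.

```bash
python3 - <<'E'
from h import *
z=np.load('pics/top0.npz');p=z['p'];d=z['d'];K,T=cam('top');P=pts(d,K,T)
print('table z',[np.round(P[v,u],1) for u,v in[(250,250),(300,230),(140,200),(430,180)]])
hsv=cv2.cvtColor(p,cv2.COLOR_RGB2HSV)
def rect(m,name,roi):
    M=np.zeros(m.shape,bool);u0,u1,v0,v1=roi;M[v0:v1,u0:u1]=m[v0:v1,u0:u1]
    q=P[M];zz=q[:,2]
    r=cv2.minAreaRect(q[:,:2].astype(np.float32));print(name,M.sum(),'mean',q.mean(0).round(1),'z',np.percentile(zz,[5,50,95]).round(1),'rect',np.round(r[0],1),np.round(r[1],1),round(r[2],2));return M
Z=P[...,2]
rect(Z>40,'plate',(325,395,190,240))
rect((Z>4),'stand',(325,395,190,240))
rect((Z>4),'fix',(140,220,195,250))
rect((Z>20),'block',(140,220,195,250))
rect((Z>35),'pins',(140,220,195,250))
rect((Z>7),'jar',(185,225,140,175))
rect((Z>7),'waffle',(270,302,154,185))
rect((Z>15),'box',(318,360,150,178))
def up(u0,u1,v0,v1,fn):
    cv2.imwrite(fn,cv2.resize(cv2.cvtColor(p[v0:v1,u0:u1],cv2.COLOR_RGB2BGR),None,fx=8,fy=8,interpolation=cv2.INTER_CUBIC))
up(145,215,195,250,'pics/fixz.png');up(325,395,190,240,'pics/stz.png')
E
```

```text
table z [array([372.8,  38.5,   0.7]), array([ 4.256e+02, -8.620e+01, -2.000e-01]), array([492.1, 319.5,   2.5]), array([ 5.599e+02, -4.157e+02,  3.000e-01])]
plate 174 mean [ 461.4 -206.5  150.8] z [  46.    54.6 1111.5] rect [ 448.6 -129.2] [ 25.3 303.9] 10.14
stand 1285 mean [ 465.6 -224.7   29. ] z [ 5.1  9.4 55.1] rect [ 466.7 -151.6] [336.2 123.9] 88.42
fix 1463 mean [439.2 214.6  26.2] z [ 6.3 12.3 27.5] rect [440.3 168.4] [135.4 299.1] 1.3
block 524 mean [438.7 212.4  54.6] z [21.3 24.9 44.1] rect [426.2 144.2] [254.2  29.9] 79.89
pins 34 mean [427.6 137.4 484.3] z [  41.1   49.9 1111.5] rect [426.8 138.5] [243.2   5.7] 80.45
jar 360 mean [593.  150.9  61.9] z [22.9 50.3 54.3] rect [520.6  85.7] [256.1  46.9] 41.69
waffle 405 mean [577.8 -45.3  22.7] z [11.4 14.7 17.8] rect [505.8 -30.6] [ 57.  208.4] 78.47
box 534 mean [ 592.  -174.5   40.2] z [25.2 30.5 33.8] rect [528.2 -85. ] [ 71.7 306.4] 35.87
```

```bash
python3 - <<'E'
from h import *
z=np.load('pics/top0.npz');p=z['p'];d=z['d'];K,T=cam('top');P=pts(d,K,T);Z=P[...,2].copy();Z[d<=0]=-1
def rect(lo,hi,name,roi):
    M=np.zeros(Z.shape,bool);u0,u1,v0,v1=roi;M[v0:v1,u0:u1]=((Z>lo)&(Z<hi))[v0:v1,u0:u1]
    q=P[M];c=q.mean(0);w,V=np.linalg.eigh(np.cov(q[:,:2].T));a=V[:,1]
    r=cv2.minAreaRect(q[:,:2].astype(np.float32));print(name,M.sum(),'mean',c.round(1),'z50',np.median(q[:,2]).round(1),'ax',np.degrees(np.arctan2(a[1],a[0])).round(2),'rect',np.round(r[0],1),np.round(r[1],1),round(r[2],2));return q
rect(40,70,'plate',(325,395,190,240))
rect(4,70,'stand',(325,395,190,240))
rect(4,70,'fix',(140,220,195,250))
rect(18,60,'block',(140,220,195,250))
q=rect(33,60,'pins',(140,220,195,250));print(q.round(0)[:40])
rect(30,70,'jar',(185,225,140,175))
rect(7,70,'waffle',(270,302,154,185))
rect(15,70,'box',(318,360,150,178))
E
```

```text
plate 158 mean [ 466.6 -229.2   53.6] z50 54.4 ax 89.39 rect [ 467.1 -230.5] [99.6  8.3] 89.26
stand 1269 mean [ 466.3 -227.7   15.4] z50 9.3 ax 89.53 rect [ 468.1 -233.8] [123.4 171.2] 1.28
fix 1449 mean [439.4 216.5  15.7] z50 12.3 ax 81.24 rect [439.2 217.6] [135.4 200.8] 1.3
block 515 mean [439.4 217.6  25.5] z50 24.8 ax 79.85 rect [439.4 218.2] [103.9  29.9] 79.89
pins 20 mean [440.4 220.9  45.3] z50 45.1 ax 80.07 rect [440.1 217.7] [82.6  5.6] 80.38
[[449. 258.  43.]
 [449. 255.  46.]
 [449. 253.  43.]
 [446. 256.  50.]
 [446. 254.  51.]
 [446. 253.  44.]
 [447. 252.  38.]
 [444. 257.  46.]
 [444. 255.  47.]
 [444. 253.  44.]
 [444. 252.  37.]
 [436. 182.  45.]
 [436. 180.  44.]
 [433. 184.  46.]
 [433. 181.  51.]
 [434. 179.  45.]
 [434. 177.  44.]
 [431. 181.  49.]
 [431. 179.  50.]
 [431. 177.  43.]]
jar 324 mean [596.8 153.7  49.8] z50 50.5 ax -141.67 rect [598.3 154.1] [47.6 46.5] 6.65
waffle 402 mean [579.1 -45.8  14.6] z50 14.7 ax 143.54 rect [579.5 -45.9] [50.3 50.8] 88.06
box 529 mean [ 593.7 -176.3   30.1] z50 30.4 ax 93.99 rect [ 594.7 -177.2] [44.7 70.9] 4.41
```

View pics/fixz.png

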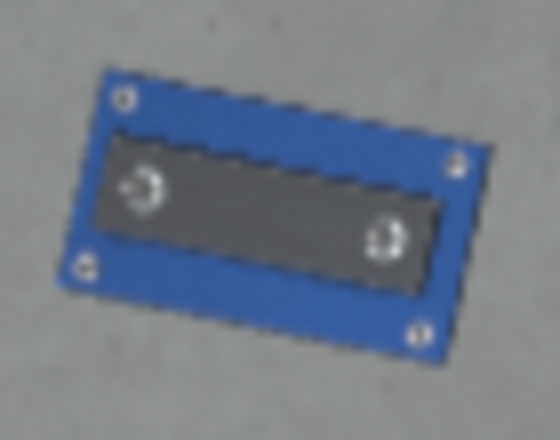

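View pics/stz.png

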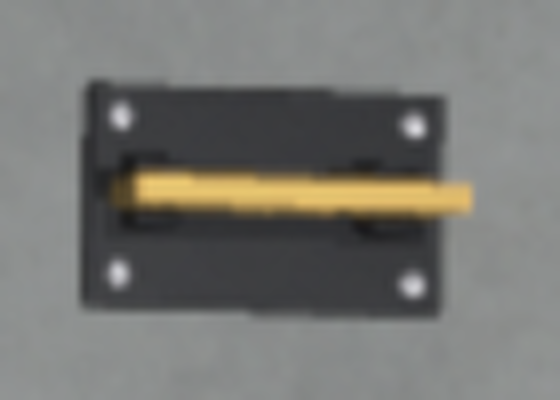

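```bash
cat > plan.py <<'E'
from h import *
import math
def downq(yaw_deg,tilt=0):
    # yaw = world direction of tool x (deg), tool z down; then tilt deg about tool y... see callers
    x=np.array([math.cos(math.radians(yaw_deg)),math.sin(math.radians(yaw_deg)),0]);z=np.array([0,0,-1.])
    return R.from_matrix(np.stack([x,np.cross(z,x),z],1))
def plan(pos,rot,p0=None,r0=None,n=None):
    s=bot.sense()
    p=np.array(s['tool_pos'] if p0 is None else p0);r=R.from_quat(s['tcp_rot']) if r0 is None else r0
    D=np.array(pos)-p; rv=(r.inv()*rot).as_rotvec(degrees=True)
    k=max(math.ceil(np.linalg.norm(D)/40),math.ceil(np.linalg.norm(rv)/7),1)
    if n: k=max(k,n)
    rows=[]
    for i in range(k):
        sh=r.inv().apply(D/k)/10
        rows.append(' '.join(f'{round(v,2)+0:g}' for v in sh)+' '+' '.join(f'{round(v,1)+0:g}' for v in rv/k))
        r=r*R.from_rotvec(rv/k,degrees=True)
    for i in range(0,k,5): print('; '.join(rows[i:i+5]))
def st():
    s=bot.sense();print('t',round(s['time'],2),'pos',np.round(s['tool_pos'],1),'q',np.round(s['q'],2),'w',round(s['width']*88,1),'F',np.round(s['wrist_force'],1))
    m=R.from_quat(s['tcp_rot']).as_matrix();print('toolx',m[:,0].round(3),'y',m[:,1].round(3),'z',m[:,2].round(3));return s
E
python3 -c "
from plan import *
plan([500,250,225],downq(89.4))
print()
plan([466.5,-229,150],downq(89.4),[500,250,225],downq(89.4))"
```

```text
-3.26 -2.29 -0.02 0 0 6; -3.48 -1.94 -0.02 0 0 6; -3.66 -1.57 -0.02 0 0 6; -3.81 -1.18 -0.02 0 0 6; -3.91 -0.78 -0.02 0 0 6
-3.97 -0.37 -0.02 0 0 6; -3.99 0.05 -0.02 0 0 6; -3.96 0.46 -0.02 0 0 6; -3.89 0.87 -0.02 0 0 6; -3.78 1.27 -0.03 0 0 6
-3.63 1.66 -0.03 0 0 6; -3.44 2.02 -0.03 0 0 6

-3.69 -0.22 0.58 0 0 0; -3.69 -0.22 0.58 0 0 0; -3.69 -0.22 0.58 0 0 0; -3.69 -0.22 0.58 0 0 0; -3.69 -0.22 0.58 0 0 0
-3.69 -0.22 0.58 0 0 0; -3.69 -0.22 0.58 0 0 0; -3.69 -0.22 0.58 0 0 0; -3.69 -0.22 0.58 0 0 0; -3.69 -0.22 0.58 0 0 0
-3.69 -0.22 0.58 0 0 0; -3.69 -0.22 0.58 0 0 0; -3.69 -0.22 0.58 0 0 0
```

send_rows --plan "-3.26 -2.29 0 0 0 6; -3.48 -1.94 0 0 0 6; -3.66 -1.57 0 0 0 6; -3.81 -1.18 0 0 0 6; -3.91 -0.78 0 0 0 6" --jaw -1

```text
time: 0.57
tool_pos: [337.2, 474.7, 222.5]
tcp_rot: [0.417, 0.909, -0.0, -0.0]
wrist_force: [0.7, -0.5, 0.0]
width: 0.998
```

send_rows --plan "-3.97 -0.37 0 0 0 6; -3.99 0.05 0 0 0 6; -3.96 0.46 0 0 0 6; -3.89 0.87 0 0 0 6; -3.78 1.27 0 0 0 6"

```text
time: 0.98
tool_pos: [453.2, 312.7, 222.7]
tcp_rot: [0.638, 0.77, 0.0, -0.0]
wrist_force: [0.3, 0.8, -1.3]
width: 1.0
```

send_rows --plan "-3.63 1.66 0 0 0 6; -3.44 2.02 0 0 0 6; 0 0 0 0 0 0"

```text
time: 1.23
tool_pos: [503.4, 240.9, 223.2]
tcp_rot: [0.719, 0.695, -0.0, 0.002]
wrist_force: [-0.8, -0.6, 0.1]
width: 0.998
```

```bash
python3 -c "
from plan import *
st()
plan([445,-210,165],downq(89.4))"
```

```text
t 1.23 pos [503.4 240.9 223.2] q [-0.91  0.3   0.43  1.86 -0.14  1.01 -0.45] w 87.8 F [-0.8 -0.6  0.1]
toolx [ 0.034  0.999 -0.003] y [ 0.999 -0.034  0.003] z [ 0.003 -0.003 -1.   ]
-3.77 -0.36 0.49 0 0 -0.1; -3.77 -0.37 0.49 0 0 -0.1; -3.77 -0.37 0.49 0 0 -0.1; -3.77 -0.38 0.49 0 0 -0.1; -3.77 -0.39 0.49 0 0 -0.1
-3.77 -0.4 0.49 0 0 -0.1; -3.77 -0.4 0.49 0 0 -0.1; -3.77 -0.41 0.49 0 0 -0.1; -3.77 -0.42 0.49 0 0 -0.1; -3.76 -0.43 0.49 0 0 -0.1
-3.76 -0.43 0.49 0 0 -0.1; -3.76 -0.44 0.49 0 0 -0.1
```

```bash
python3 -c "
from plan import *
grab('wrist','w1')"
```

```text
(no output)
```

View pics/w1.png

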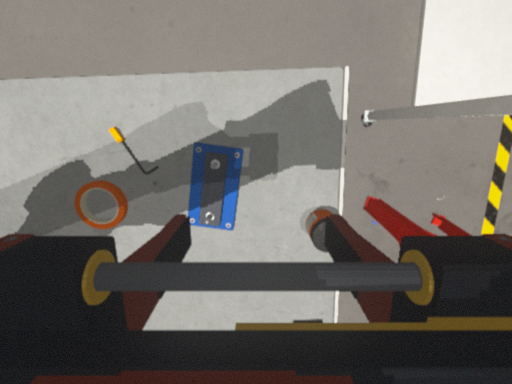

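The wrist view shows the fixture with its pins near (215,163) and (209,217). I'll compute pin tip positions from it.

```bash
python3 -c "
from h import *
z=np.load('pics/w1.npz');K,T=cam('wrist',z['pos'],z['rot']);P=pts(z['d'],K,T);Z=P[...,2]
M=np.zeros(Z.shape,bool);M[135:235,180:245]=1
print('table',np.median(Z[100:130,200:220]))
B=M&(Z>18)&(Z<32);q=P[B];r=cv2.minAreaRect(q[:,:2].astype(np.float32));print('block',B.sum(),q.mean(0),r)
for a,b in((140,185),(190,235)):
    m=M&(Z>34)&(Z<60);m[:a]=0;m[b:]=0;q=P[m];print(m.sum(),q.mean(0),q.max(0),np.argwhere(m).mean(0))
    if 1:print(onplane(*np.argwhere(m).mean(0)[::-1],44,K,T))
c=cv2.imread('pics/w1.png')[135:235,180:250];cv2.imwrite('pics/w1z.png',cv2.resize(c,None,fx=6,fy=6,interpolation=cv2.INTER_CUBIC))
"
```

```text
table -1.0484952842772657
block 1498 [438.83456684 222.97698031  23.98416448] ((437.9632568359375, 220.55520629882812), (104.0173110961914, 30.277517318725586), 79.78604888916016)
33 [445.59658688 258.79297818  43.72323201] [448.47175768 261.84970236  48.98938555] [165.75757576 213.45454545]
[445.630731   258.82532186  44.        ]
35 [432.12385621 184.71472711  43.02259442] [435.1962525  186.98793618  48.69769298] [219.91428571 207.74285714]
[432.31444884 185.04825315  44.        ]
```

View pics/w1z.png

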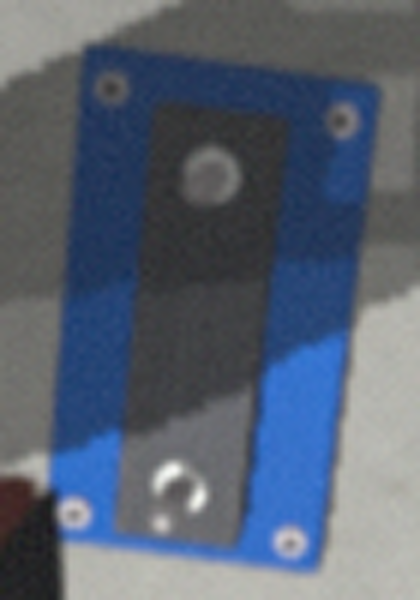

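send_rows --plan "-3.77 -0.36 0.49 0 0 0; -3.77 -0.37 0.49 0 0 0; -3.77 -0.37 0.49 0 0 -0.5; -3.77 -0.38 0.49 0 0 -0.5; -3.77 -0.39 0.49 0 0 -0.4"

```text
time: 1.7
tool_pos: [477.0, 61.0, 197.9]
tcp_rot: [0.703, 0.711, 0.0, -0.0]
wrist_force: [0.4, 0.3, -0.6]
width: 1.0
```

send_rows --plan "-3.77 -0.4 0.49 0 0 0; -3.77 -0.4 0.49 0 0 0; -3.77 -0.41 0.49 0 0 0; -3.77 -0.42 0.49 0 0 0; -3.76 -0.43 0.49 0 0 0"

```text
time: 2.12
tool_pos: [458.3, -127.6, 173.5]
tcp_rot: [0.704, 0.711, 0.0, -0.0]
wrist_force: [0.1, 0.4, -0.5]
width: 1.003
```

send_rows --plan "-3.76 -0.43 0.49 0 0 0; -3.76 -0.44 0.49 0 0 0; 0 0 0 0 0 0; 0 0 0 0 0 0"

```text
time: 2.45
tool_pos: [449.7, -203.7, 163.5]
tcp_rot: [0.706, 0.708, -0.0, -0.0]
wrist_force: [-0.4, 0.9, -0.1]
width: 0.999
```

```bash
python3 -c "
from plan import *
st();grab('wrist','w2')"
```

```text
t 2.45 pos [ 449.7 -203.7  163.5] q [-0.23  0.29  0.63  2.07 -0.22  0.85  0.54] w 87.9 F [-0.4  0.9 -0.1]
toolx [-0.004  1.    -0.   ] y [ 1.     0.004 -0.001] z [-0.001 -0.    -1.   ]
```

View pics/w2.png

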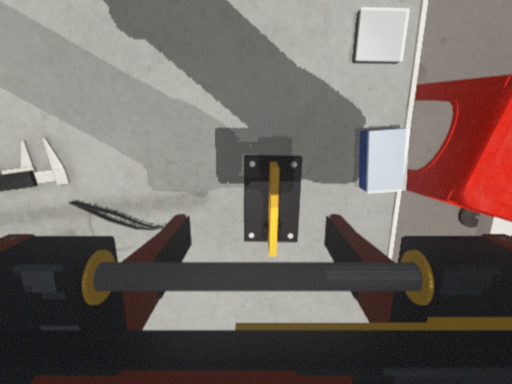

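The wrist view shows the plate's top edge from (274,163) to (273,255), lying between the fingers.

```bash
python3 -c "
from plan import *
z=np.load('pics/w2.npz');K,T=cam('wrist',z['pos'],z['rot']);P=pts(z['d'],K,T);Z=P[...,2]
m=np.zeros(Z.shape,bool);m[150:262,245:300]=1;m&=(Z>45)&(Z<60)
q=P[m];c=q.mean(0);w,V=np.linalg.eigh(np.cov(q[:,:2].T));print(m.sum(),c,np.median(q[:,2]),q.min(0),q.max(0),V[:,1],cv2.minAreaRect(q[:,:2].astype(np.float32)))
q=P[(Z>5)&(Z<12)&(np.abs(P[...,0]-467)<60)&(np.abs(P[...,1]+228)<70)];print('base',cv2.minAreaRect(q[:,:2].astype(np.float32)))
"
```

```text
712 [ 465.05400335 -226.44546681   53.54440289] 53.808595570742995 [ 460.76428516 -279.0700283    45.1059227 ] [ 469.8066979  -178.95452478   56.4580552 ] [0.01115015 0.99993784] ((465.2584533691406, -229.00332641601562), (100.12419128417969, 8.1117582321167), 89.41516876220703)
base ((465.5065002441406, -227.49990844726562), (111.63227081298828, 69.42938995361328), 89.51998901367188)
```

```bash
python3 -c "
from plan import *
plan([465.5,-229,70],downq(89.4))
print()
plan([465.5,-229,28],downq(89.4),[465.5,-229,70],downq(89.4))"
```

```text
-0.91 0.5 3.12 0 0 0.3; -0.9 0.51 3.12 0 0 0.3; -0.9 0.51 3.12 0 0 0.3

0 0 2.1 0 0 0; 0 0 2.1 0 0 0
```

send_rows --plan "-0.9 0.5 3.1 0 0 0.3; -0.9 0.5 3.1 0 0 0.3; -0.9 0.5 3.1 0 0 0.3; 0 0 0 0 0 0; 0 0 0 0 0 0"

```text
time: 2.92
tool_pos: [465.0, -227.4, 69.9]
tcp_rot: [0.709, 0.705, -0.001, -0.002]
wrist_force: [0.4, 0.8, -1.0]
width: 1.005
```

```bash
python3 -c "
from plan import *
st()
plan([465.5,-229,28],downq(89.4))"
```

```text
t 2.92 pos [ 465.  -227.4   69.9] q [-0.09  0.48  0.54  2.08 -0.39  0.68  0.7 ] w 88.4 F [ 0.4  0.8 -1. ]
toolx [0.006 1.    0.001] y [ 1.    -0.006 -0.004] z [-0.004  0.001 -1.   ]
-0.08 0.04 2.09 -0.1 0 0.1; -0.08 0.03 2.09 -0.1 0 0.1
```

send_rows --plan "-0.05 0.04 2.1 0 0 0; -0.05 0.03 2.1 0 0 0; 0 0 0 0 0 0; 0 0 0 0 0 0"

```text
time: 3.25
tool_pos: [466.7, -229.3, 30.1]
tcp_rot: [0.71, 0.705, 0.0, -0.0]
wrist_force: [-0.0, 0.1, 0.7]
width: 0.999
```

send_rows --plan "0 0 0 0 0 0; 0 0 0 0 0 0; 0 0 0 0 0 0; 0 0 0 0 0 0; 0 0 0 0 0 0" --jaw 1 --newtons 25

```text
time: 3.67
tool_pos: [466.4, -230.5, 29.4]
tcp_rot: [0.71, 0.704, 0.0, 0.0]
wrist_force: [-1.0, 0.6, 0.4]
width: 0.655
```

send_rows --plan "0 0 0 0 0 0; 0 0 0 0 0 0; 0 0 0 0 0 0; 0 0 0 0 0 0; 0 0 0 0 0 0"

```text
time: 4.08
tool_pos: [466.0, -230.5, 28.8]
tcp_rot: [0.71, 0.704, -0.0, -0.0]
wrist_force: [-0.8, -0.3, -0.5]
width: 0.28
```

```bash
python3 -c "
from plan import *
st()"
```

```text
t 4.08 pos [ 466.  -230.5   28.8] q [-0.04  0.55  0.48  2.09 -0.45  0.6   0.75] w 24.6 F [-0.8 -0.3 -0.5]
toolx [0.009 1.    0.   ] y [ 1.    -0.009 -0.   ] z [-0.  0. -1.]
```

send_rows --plan "0 0 0 0 0 0; 0 0 0 0 0 0; 0 0 0 0 0 0; 0 0 0 0 0 0; 0 0 0 0 0 0"

```text
time: 4.5
tool_pos: [466.3, -230.5, 28.8]
tcp_rot: [0.71, 0.704, 0.0, 0.0]
wrist_force: [1.4, -0.8, -1.4]
width: 0.091
```

send_rows --plan "0 0 -1.5 0 0 0; 0 0 -2 0 0 0; 0 0 -3 0 0 0; 0 0 -3 0 0 0; 0 0 -2 0 0 0"

```text
time: 4.92
tool_pos: [466.1, -230.8, 145.8]
tcp_rot: [0.71, 0.704, 0.0, 0.0]
wrist_force: [0.9, 0.7, -1.9]
width: 0.09
```

```bash
python3 -c "
from plan import *
st();grab('wrist','w3');grab('scene','s3')"
```

```text
t 4.92 pos [ 466.1 -230.8  145.8] q [-0.17  0.36  0.63  2.03 -0.29  0.83  0.62] w 7.9 F [ 0.9  0.7 -1.9]
toolx [ 0.009  1.    -0.   ] y [ 1.    -0.009  0.001] z [ 0.001 -0.    -1.   ]
```

View pics/w3.png

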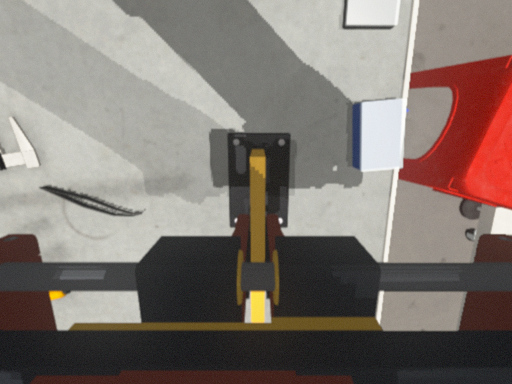

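View pics/s3.png

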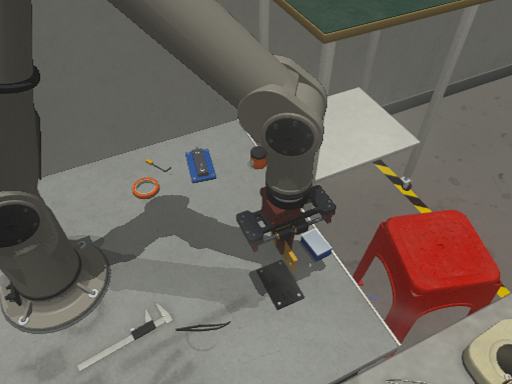

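The plate is held (7.9 mm opening) and clear of the stand. Next I carry it to bare table and tilt it.

```bash
python3 -c "
from plan import *
plan([462,50,140],downq(89.4))"
```

```text
3.52 -0.1 0.08 0 0 0; 3.52 -0.1 0.08 0 0 0; 3.52 -0.1 0.08 0 0 0; 3.52 -0.11 0.08 0 0 0; 3.52 -0.11 0.08 0 0 0
3.52 -0.11 0.08 0 0 0; 3.52 -0.11 0.08 0 0 0; 3.52 -0.11 0.08 0 0 0
```

send_rows --plan "2.5 -0.1 0 0 0 0; 3.5 -0.1 0 0 0 0; 3.5 -0.1 0 0 0 0; 3.5 -0.1 0 0 0 0; 3.5 -0.1 0 0 0 0"

```text
time: 5.43
tool_pos: [461.0, -63.8, 142.5]
tcp_rot: [0.71, 0.704, -0.001, -0.001]
wrist_force: [0.8, 0.4, -2.4]
width: 0.09
```

send_rows --plan "3.5 -0.1 0 0 0 0; 3.5 -0.1 0 0 0 0; 3 -0.1 0 0 0 0; 1.5 0 0 0 0 0; 0 0 0 0 0 0"

```text
time: 5.85
tool_pos: [459.4, 53.7, 142.4]
tcp_rot: [0.708, 0.706, -0.001, -0.001]
wrist_force: [-0.5, -0.1, -1.9]
width: 0.092
```

send_rows --plan "0 0 0 5 0 0; 0 0 0 6 0 0; 0 0 0 6 0 0; 0 0 0 6 0 0; 0 0 0 6 0 0"

```text
time: 6.27
tool_pos: [460.6, 48.7, 143.2]
tcp_rot: [0.688, 0.681, -0.178, -0.18]
wrist_force: [0.6, 0.6, -2.5]
width: 0.089
```

send_rows --plan "0 0 0 6 0 0; 0 0 0 5 0 0; 0 0 0 2 0 0; 0 0 0 0 0 0; 0 0 0 0 0 0"

```text
time: 6.68
tool_pos: [460.3, 48.5, 142.3]
tcp_rot: [0.664, 0.656, -0.253, -0.255]
wrist_force: [-0.1, -0.3, -2.9]
width: 0.09
```

```bash
python3 -c "
from plan import *
s=st();grab('scene','s4')
m=R.from_quat(s['tcp_rot']).as_matrix();t=np.degrees(np.arccos(-m[2,2]));print('tilt',t)
zc=20.8*np.cos(np.radians(t))+4*np.sin(np.radians(t));print('contact tcp z',zc)
plan([s['tool_pos'][0],s['tool_pos'][1],zc+8],R.from_quat(s['tcp_rot']))"
```

```text
t 6.68 pos [460.3  48.5 142.3] q [-0.49  0.73  0.49  1.67 -0.31  1.58  0.13] w 7.9 F [-0.1 -0.3 -2.9]
toolx [ 0.01   1.    -0.001] y [ 0.743 -0.008 -0.67 ] z [-0.67   0.006 -0.743]
tilt 42.044186264915616
contact tcp z 18.12548840544782
-0.01 2.61 2.9 0 0 0; -0.01 2.61 2.9 0 0 0; -0.01 2.61 2.89 0 0 0
```

View pics/s4.png

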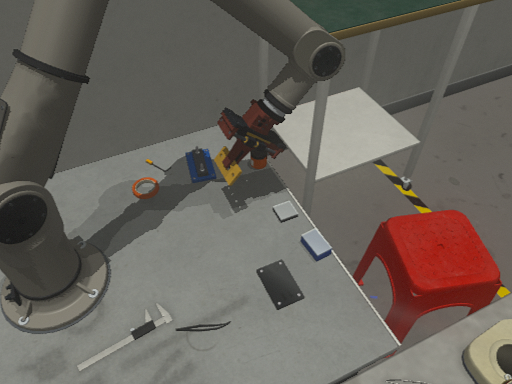

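The plate is tilted 42° above bare table, so now I lower it.

send_rows --plan "0 2 2.2 0 0 0; 0 2.6 2.9 0 0 0; 0 2.2 2.5 0 0 0; 0 1 1.1 0 0 0; 0 0 0 0 0 0"

```text
time: 7.15
tool_pos: [458.3, 49.6, 25.3]
tcp_rot: [0.663, 0.657, -0.254, -0.256]
wrist_force: [-0.9, 0.4, -2.1]
width: 0.091
```

```bash
python3 -c "
from plan import *
st()"
```

```text
t 7.15 pos [458.3  49.6  25.3] q [-0.46  0.89  0.44  1.69 -0.37  1.41  0.17] w 8.0 F [-0.9  0.4 -2.1]
toolx [ 0.009  1.    -0.   ] y [ 0.741 -0.007 -0.672] z [-0.672  0.006 -0.741]
```

Contact should come at about z=18.

send_rows --plan "0 0.2 0.22 0 0 0; 0 0.17 0.19 0 0 0; 0 0 0 0 0 0"

```text
time: 7.4
tool_pos: [461.4, 49.6, 22.7]
tcp_rot: [0.663, 0.658, -0.251, -0.254]
wrist_force: [0.2, -0.1, -2.3]
width: 0.09
```

send_rows --plan "0 0.1 0.11 0 0 0; 0 0 0 0 0 0"

```text
time: 7.57
tool_pos: [461.0, 49.7, 20.7]
tcp_rot: [0.663, 0.657, -0.252, -0.254]
wrist_force: [0.6, -0.0, -2.7]
width: 0.088
```

send_rows --plan "0 0.1 0.11 0 0 0; 0 0 0 0 0 0; 0 0 0 0 0 0"

```text
time: 7.82
tool_pos: [460.4, 49.6, 18.6]
tcp_rot: [0.663, 0.657, -0.252, -0.255]
wrist_force: [0.3, -0.5, -2.3]
width: 0.087
```

send_rows --plan "0 0.05 0.06 0 0 0; 0 0 0 0 0 0; 0 0 0 0 0 0"

```text
time: 8.07
tool_pos: [460.5, 49.6, 18.0]
tcp_rot: [0.663, 0.657, -0.252, -0.255]
wrist_force: [0.3, -0.9, 1.8]
width: 0.09
```

The force rose by 4 N, so the plate is touching. I open slightly, then withdraw along the tool axis.

send_rows --plan "0 0 0 0 0 0; 0 0 0 0 0 0; 0 0 0 0 0 0; 0 0 0 0 0 0" --jaw 0.66

```text
time: 8.4
tool_pos: [460.4, 49.6, 17.7]
tcp_rot: [0.663, 0.657, -0.252, -0.254]
wrist_force: [1.1, 0.4, 0.3]
width: 0.171
```

send_rows --plan "0 0 -0.6 0 0 0; 0 0 -1 0 0 0; 0 0 -1.2 0 0 0; 0 0 -1.5 0 0 0; 0 0 -1.5 0 0 0"

```text
time: 8.82
tool_pos: [500.2, 49.1, 62.2]
tcp_rot: [0.663, 0.657, -0.252, -0.254]
wrist_force: [0.6, -0.4, -0.3]
width: 0.174
```

```bash
python3 -c "
from plan import *
st();grab('scene','s5');grab('top','t5');grab('wrist','w5')
cv2.imwrite('pics/s5z.png',cv2.resize(cv2.imread('pics/s5.png')[100:240,150:320],None,fx=4,fy=4))"
```

```text
t 8.82 pos [500.2  49.1  62.2] q [-0.44  0.88  0.46  1.58 -0.35  1.52  0.15] w 15.3 F [ 0.6 -0.4 -0.3]
toolx [ 0.009  1.    -0.   ] y [ 0.743 -0.007 -0.669] z [-0.669  0.006 -0.743]
```

View pics/s5z.png

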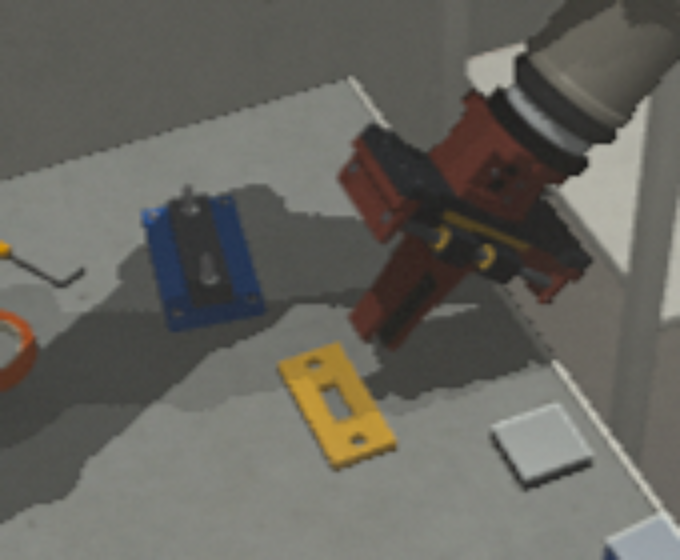

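View pics/t5.png

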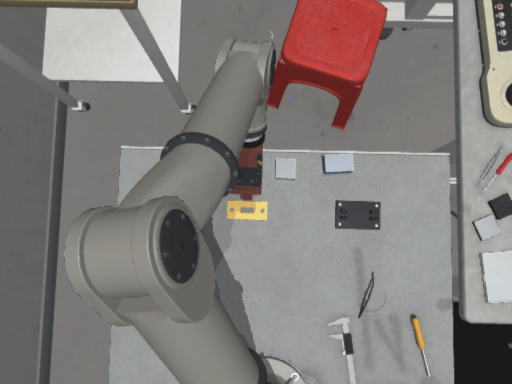

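The plate lies flat on the table with both holes visible. Now I untilt, reopen and look straight down.

```bash
python3 -c "
from plan import *
z=np.load('pics/t5.npz');K,T=cam('top');P=pts(z['d'],K,T);p=z['p'].astype(int)
m=(p[...,0]>150)&(p[...,2]<90)&(p[...,1]>100);m[:,:220]=0;m[:,275:]=0;m[:195]=0;m[225:]=0;m&=z['d']>0
q=P[m];print(m.sum(),np.median(q[:,2]),cv2.minAreaRect(q[:,:2].astype(np.float32)))
plan([472,92,190],downq(89.4))"
```

```text
0 nan ((0.0, 0.0), (0.0, 0.0), 0.0)
0.71 -1.79 -1.27 -7 0 0; 0.71 -1.62 -1.48 -7 0 0; 0.71 -1.43 -1.66 -7 0 0; 0.71 -1.22 -1.82 -7 0 0; 0.71 -0.99 -1.96 -7 0 0
0.71 -0.74 -2.06 -7 0 0
  return _methods._mean(a, axis=axis, dtype=dtype,
  ret = ret.dtype.type(ret / rcount)
```

send_rows --plan "0.7 -1.8 -1.3 -7 0 0; 0.7 -1.6 -1.5 -7 0 0; 0.7 -1.4 -1.7 -7 0 0; 0.7 -1.2 -1.8 -7 0 0; 0.7 -1 -2 -7 0 0"

```text
time: 9.38
tool_pos: [475.8, 84.7, 168.9]
tcp_rot: [0.709, 0.703, -0.041, -0.042]
wrist_force: [0.2, 0.2, 0.7]
width: 0.174
```

send_rows --plan "0.7 -0.7 -2 -7 0 0; 0 0 0 0 0 0; 0 0 0 0 0 0; 0 0 0 0 0 0; 0 0 0 0 0 0" --jaw -0.4

```text
time: 9.8
tool_pos: [472.1, 90.8, 188.0]
tcp_rot: [0.711, 0.704, -0.002, -0.0]
wrist_force: [0.6, 0.1, -0.2]
width: 0.508
```

```bash
python3 -c "
from plan import *
st();grab('wrist','w6')"
```

```text
t 9.8 pos [472.1  90.8 188. ] q [-0.84  0.22  0.6   2.07 -0.16  0.9  -0.16] w 44.7 F [ 0.6  0.1 -0.2]
toolx [ 0.01   1.    -0.002] y [ 1.    -0.01  -0.003] z [-0.003 -0.002 -1.   ]
```

View pics/w6.png

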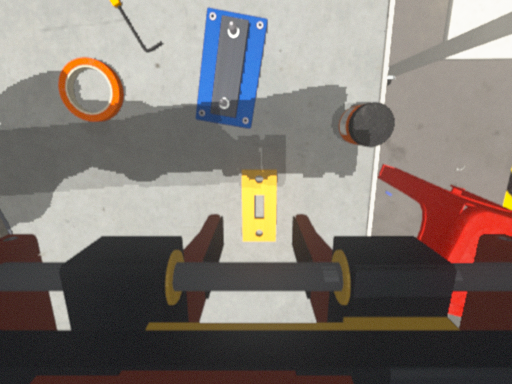

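The wrist view shows the plate (holes at about (259,179) and (259,234)) and the fixture (pins at about (234,30) and (224,103)).

```bash
cat > meas.py <<'E'
from plan import *
def plate(fn,z0=8,zr=None):
    z=np.load(f'pics/{fn}.npz');K,T=cam('wrist',z['pos'],z['rot']);p=z['p'];P=pts(z['d'],K,T)
    h=cv2.cvtColor(p,cv2.COLOR_RGB2HSV)
    m=((h[...,0]>15)&(h[...,0]<32)&(h[...,1]>140)&(h[...,2]>60)).astype(np.uint8);m[260:]=0
    n,l,s,c=cv2.connectedComponentsWithStats(m);i=1+np.argmax(s[1:,4]);m=(l==i)
    uv=np.argwhere(m)[:,::-1];q=np.array([onplane(u,v,z0,K,T) for u,v in uv])
    print('zmed',np.median(P[m][:,2]).round(1),'bbox',s[i]);r=cv2.minAreaRect(q[:,:2].astype(np.float32));print('plate',r)
    cs,hi=cv2.findContours(m.astype(np.uint8),cv2.RETR_CCOMP,cv2.CHAIN_APPROX_NONE)
    for c,hh in zip(cs,hi[0]):
        if hh[3]>=0 and len(c)>6:
            M=cv2.moments(c); 
            if M['m00']>0:
                u=M['m10']/M['m00'];v=M['m01']/M['m00'];print('hole',round(u,1),round(v,1),onplane(u,v,z0-2,K,T).round(1),M['m00'])
def fix(fn):
    z=np.load(f'pics/{fn}.npz');K,T=cam('wrist',z['pos'],z['rot']);P=pts(z['d'],K,T);Z=P[...,2]
    M=(np.hypot(P[...,0]-439,P[...,1]-219)<75)&(z['d']>0);M[250:]=0
    B=M&(Z>17)&(Z<32);q=P[B];print('block',q.mean(0).round(1),np.median(q[:,2]).round(1),cv2.minAreaRect(q[:,:2].astype(np.float32)))
    b=M&(Z>5)&(Z<32);print('base',cv2.minAreaRect(P[b][:,:2].astype(np.float32)))
    m=(M&(Z>33)&(Z<60)).astype(np.uint8);n,l,s,c=cv2.connectedComponentsWithStats(m)
    for i in range(1,n):
        if s[i,4]>4:
            q=P[l==i];qt=q[q[:,2]>44];print('pin',s[i,4],q.mean(0).round(1),c[i].round(1),'top',qt.mean(0).round(1) if len(qt) else '',len(qt))
E
python3 -c "
from meas import *
plate('w6');fix('w6')
c=cv2.imread('pics/w6.png');cv2.imwrite('pics/w6z.png',cv2.resize(c[0:245,190:285],None,fx=5,fy=5,interpolation=cv2.INTER_CUBIC)[:,:][:1225])
cv2.imwrite('pics/w6a.png',cv2.resize(c[0:135,185:285],None,fx=4,fy=4,interpolation=cv2.INTER_CUBIC));cv2.imwrite('pics/w6b.png',cv2.resize(c[160:250,210:310],None,fx=5,fy=5,interpolation=cv2.INTER_CUBIC))
"
```

```text
zmed 7.9 bbox [ 242  170   35   71 2004]
plate ((470.9615783691406, 51.94862365722656), (98.78783416748047, 44.91339874267578), 89.12574005126953)
hole 258.8 231.8 [470.7  14.1   6. ] 48.0
hole 259.0 205.5 [471.3  52.3   6. ] 290.0
hole 258.8 178.2 [471.3  89.9   6. ] 66.0
block [438.5 222.   23.9] 23.9 ((437.7220153808594, 220.44351196289062), (103.9070053100586, 30.32778549194336), 79.97604370117188)
base ((437.6956787109375, 220.5418701171875), (124.06009674072266, 70.30233764648438), 80.0001220703125)
pin 69 [444.9 256.2  42.7] [231.9  26.9] top [444.6 256.9  46.2] 33
pin 50 [432.  182.5  43.3] [222.3 102.3] top [431.6 182.9  46.3] 26
```

View pics/w6a.png

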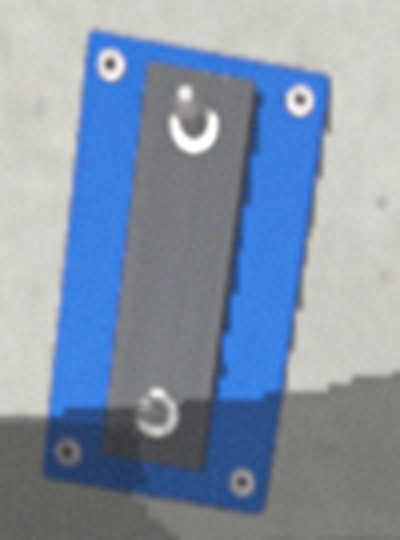

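View pics/w6b.png

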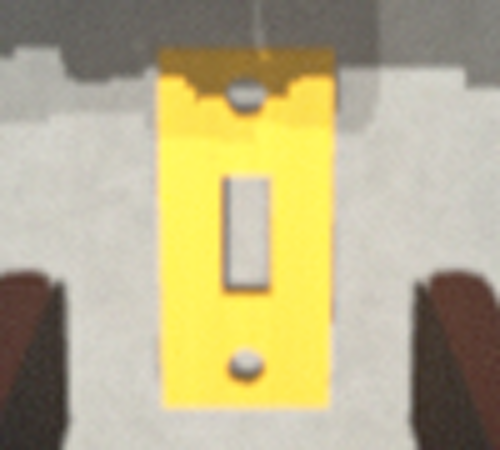

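```bash
python3 -c "
from plan import *
plan([471,52,30],downq(89.3))"
```

```text
-0.76 -0.01 3.16 0 0 0; -0.76 -0.01 3.16 0 0 0; -0.77 -0.01 3.16 0 0 0; -0.77 -0.01 3.16 0 0 0; -0.77 -0.01 3.16 0 0 0
```

send_rows --plan "-0.77 -0.02 3.2 0 0 0; -0.77 -0.02 3.2 0 0 0; -0.77 -0.02 3.2 0 0 0; -0.77 -0.02 3.2 0 0 0; -0.77 -0.02 3 0 0 0"

```text
time: 10.27
tool_pos: [470.1, 51.1, 27.7]
tcp_rot: [0.711, 0.703, -0.002, -0.0]
wrist_force: [-0.6, 1.8, 0.5]
width: 0.702
```

send_rows --plan "0 0 0 0 0 0; 0 0 0 0 0 0; 0 0 0 0 0 0"

```text
time: 10.52
tool_pos: [471.3, 52.5, 31.4]
tcp_rot: [0.711, 0.704, -0.0, 0.0]
wrist_force: [0.6, 0.8, 0.2]
width: 0.697
```

```bash
python3 -c "
from plan import *
st()
plan([471,52,2.5],downq(89.3))"
```

```text
t 10.52 pos [471.3  52.5  31.4] q [-0.61  0.49  0.46  2.19 -0.41  0.54  0.14] w 61.4 F [0.6 0.8 0.2]
toolx [ 0.01   1.    -0.001] y [ 1.    -0.01  -0.001] z [-0.001 -0.001 -1.   ]
-0.05 -0.03 2.89 0 0 0.1
```

send_rows --plan "0 0 1.2 0 0 0; 0 0 1 0 0 0; 0 0 0.4 0 0 0; 0 0 0 0 0 0; 0 0 0 0 0 0"

```text
time: 10.93
tool_pos: [470.8, 53.3, 5.7]
tcp_rot: [0.71, 0.704, 0.0, 0.0]
wrist_force: [0.4, -0.6, -0.8]
width: 0.699
```

```bash
python3 -c "
from plan import *
st()"
```

```text
t 10.93 pos [470.8  53.3   5.7] q [-0.57  0.53  0.41  2.2  -0.45  0.48  0.18] w 61.5 F [ 0.4 -0.6 -0.8]
toolx [0.009 1.    0.   ] y [ 1.    -0.009  0.   ] z [ 0.  0. -1.]
```

send_rows --plan "-0.1 0 0.3 0 0 0; 0 0 0 0 0 0"

```text
time: 11.1
tool_pos: [470.7, 52.0, 2.4]
tcp_rot: [0.71, 0.704, 0.0, 0.0]
wrist_force: [-0.6, -0.3, -0.3]
width: 0.7
```

send_rows --plan "0 0 0 0 0 0; 0 0 0 0 0 0; 0 0 0 0 0 0; 0 0 0 0 0 0; 0 0 0 0 0 0" --jaw 1 --newtons 20

```text
time: 11.52
tool_pos: [470.9, 52.0, 2.4]
tcp_rot: [0.71, 0.704, 0.0, 0.0]
wrist_force: [0.6, 0.0, 2.5]
width: 0.521
```

```bash
python3 -c "
from plan import *
st()"
```

```text
t 11.52 pos [470.9  52.    2.4] q [-0.57  0.54  0.4   2.2  -0.46  0.48  0.19] w 45.9 F [0.6 0.  2.5]
toolx [0.009 1.    0.   ] y [ 1.    -0.009  0.001] z [ 0.001  0.    -1.   ]
```

send_rows --plan "0 0 -1 0 0 0; 0 0 -2.5 0 0 0; 0 0 -3.5 0 0 0; 0 0 -3 0 0 0; 0 0 0 0 0 0"

```text
time: 11.93
tool_pos: [473.1, 52.2, 106.9]
tcp_rot: [0.711, 0.704, 0.003, 0.001]
wrist_force: [1.3, -0.1, -2.0]
width: 0.522
```

```bash
python3 -c "
from plan import *
st()
a=np.radians(80);c=np.array([438,219.5]);t=c-75*np.array([np.cos(a),np.sin(a)]);print(t)
plan([t[0],t[1],105],downq(80))"
```

```text
t 11.93 pos [473.1  52.2 106.9] q [-0.72  0.35  0.57  2.16 -0.29  0.7   0.05] w 45.9 F [ 1.3 -0.1 -2. ]
toolx [0.01  1.    0.003] y [ 1.    -0.01   0.006] z [ 0.007  0.003 -1.   ]
[424.97638667 145.63941852]
3.1 -1.63 0.06 0.1 -0.1 3.1; 3.01 -1.8 0.06 0.1 -0.1 3.1; 2.9 -1.96 0.06 0.1 -0.1 3.1
```

send_rows --plan "3.1 -1.6 0 0 0 3.1; 3 -1.8 0 0 0 3.1; 2.9 -2 0 0 0 3.1; 0 0 0 0 0 0; 0 0 0 0 0 0"

```text
time: 12.35
tool_pos: [420.5, 147.2, 101.8]
tcp_rot: [0.763, 0.646, -0.001, -0.0]
wrist_force: [-0.4, -0.6, -2.0]
width: 0.522
```

send_rows --plan "0 0 0 0 0 0; 0 0 0 0 0 0; 0 0 0 0 0 0"

```text
time: 12.6
tool_pos: [422.6, 143.9, 102.2]
tcp_rot: [0.766, 0.643, -0.0, 0.0]
wrist_force: [-0.1, -0.8, -2.3]
width: 0.522
```

```bash
python3 -c "
from meas import *
st();grab('wrist','w7');fix('w7')"
```

```text
t 12.6 pos [422.6 143.9 102.2] q [-0.98  0.32  0.61  2.22 -0.29  0.67 -0.34] w 46.0 F [-0.1 -0.8 -2.3]
toolx [ 0.173  0.985 -0.   ] y [ 0.985 -0.173  0.   ] z [ 0. -0. -1.]
block [439.3 228.7  23.9] 23.9 ((437.9593811035156, 220.67481994628906), (104.37313079833984, 29.858728408813477), 79.55121612548828)
base ((437.9172058105469, 220.69357299804688), (122.95994567871094, 70.14212036132812), 79.91104888916016)
pin 108 [444.2 256.8  43.3] [262.6  60.3] top [444.4 257.5  46.3] 56
pin 19 [431.5 186.4  39.9] [261.7 154.2] top [432.5 186.   44.4] 2
```

View pics/w7.png

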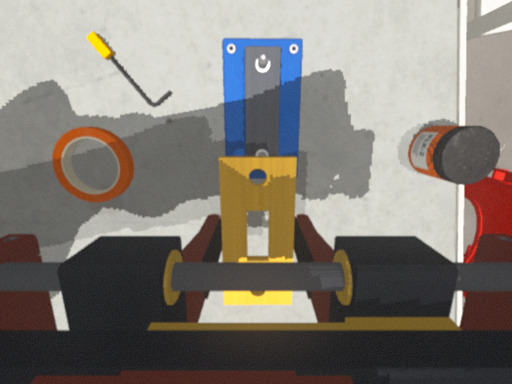

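The view shows the held plate with its far hole at about (258,177), fixture pins at (263,62) and (262,155). I'll measure the plate in hand.

```bash
cat >> meas.py <<'E'
def held(fn,show=True):
    z=np.load(f'pics/{fn}.npz');K,T=cam('wrist',z['pos'],z['rot']);p=z['p'];P=pts(z['d'],K,T);Z=P[...,2]
    zt=z['pos'][2]+5.6
    m=(z['d']>0)&(abs(Z-zt)<5)&(np.abs(P[...,0]-z['pos'][0])<60)&(np.abs(P[...,1]-z['pos'][1])<70);m[235:]=0
    print('plate top z',np.median(Z[m]).round(1),'expect',zt.round(1))
    # left/right edges per row, far edge, in tool frame
    Rt=R.from_quat(z['rot'])
    def tool(u,v,h): return Rt.inv().apply(onplane(u,v,h,K,T)-z['pos'])
    uv=np.argwhere(m)
    h=np.median(Z[m])
    q=np.array([tool(u,v,h) for v,u in uv]);
    print('far edge x',np.percentile(q[:,0],99.7).round(1))
    ctr=[]
    for r in range(uv[:,0].min()+4,232,3):
        c=uv[uv[:,0]==r][:,1]
        if len(c)>30:
            a=tool(c.min()-.5,r,h);b=tool(c.max()+.5,r,h);ctr.append([a[0],(a[1]+b[1])/2,b[1]-a[1]])
    ctr=np.array(ctr);k=np.polyfit(ctr[:,0],ctr[:,1],1);print('midline slope deg',np.degrees(k[0]).round(2),'y at x=0',k[1].round(2),'at 38',np.polyval(k,38).round(2),'width',np.median(ctr[:,2]).round(1))
    # hole: not-brass blob inside
    M=(~m).astype(np.uint8);n,l,s,c=cv2.connectedComponentsWithStats(M)
    for i in range(1,n):
        if 30<s[i,4]<2000: print('blob',s[i],c[i].round(1),tool(*c[i],h).round(1))
    return T
E
python3 -c "
from meas import *
held('w7')
z=np.load('pics/w7.npz');t=R.from_quat(z['rot']).inv()
c=cv2.imread('pics/w7.png');cv2.imwrite('pics/w7z.png',cv2.resize(c[140:240,205:310],None,fx=6,fy=6,interpolation=cv2.INTER_CUBIC))
"
```

```text
plate top z 107.6 expect 107.8
far edge x 48.9
midline slope deg -0.25 y at x=0 -2.01 at 38 -2.17 width 46.1
blob [249 169  18  16 228] [257.4 176.5] [37.2 -2.2 -5.4]
```

View pics/w7z.png

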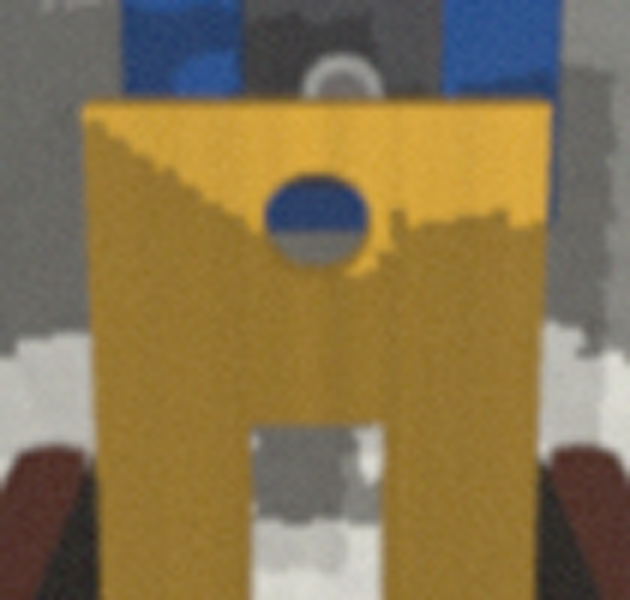

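```bash
python3 -c "
from plan import *
plan([440.1,221.1,64],downq(80))"
```

```text
2.63 0.13 1.27 0 0 0; 2.63 0.13 1.27 0 0 0; 2.63 0.13 1.27 0 0 0
```

send_rows --plan "2 0.1 0.4 0 0 0; 2.6 0.1 0.8 0 0 0; 2.3 0.1 1.2 0 0 0; 1 0.1 1.4 0 0 0; 0 0 0 0 0 0"

```text
time: 13.07
tool_pos: [439.4, 224.7, 62.3]
tcp_rot: [0.764, 0.645, -0.001, -0.0]
wrist_force: [-0.3, -0.2, -2.6]
width: 0.521
```

send_rows --plan "0 0 0 0 0 0; 0 0 0 0 0 0; 0 0 0 0 0 0; 0 0 0 0 0 0"

```text
time: 13.4
tool_pos: [439.9, 221.6, 64.9]
tcp_rot: [0.766, 0.643, 0.0, -0.0]
wrist_force: [-0.1, 0.2, -2.9]
width: 0.523
```

```bash
python3 -c "
from meas import *
st();grab('wrist','w8');held('w8')
c=cv2.imread('pics/w8.png');cv2.imwrite('pics/w8z.png',cv2.resize(c[140:240,205:310],None,fx=6,fy=6,interpolation=cv2.INTER_CUBIC))
z=np.load('pics/w8.npz');K,T=cam('wrist',z['pos'],z['rot'])
# predicted with biased camera: fixture pins measured
a=np.radians(79.95);u=np.array([np.cos(a),np.sin(a)]);F=np.array([437.9,220.65])
for h in(48,40):print('pin_a pix',proj([*(F+38*u),h],K,T).round(1))
r=R.from_quat(z['rot']);print('plate hole pred',(z['pos']+r.apply([37.2,-2.2,0])).round(1),'pin meas',F+38*u)"
```

```text
t 13.4 pos [439.9 221.6  64.9] q [-1.02  0.45  0.53  2.14 -0.38  0.63 -0.39] w 46.0 F [-0.1  0.2 -2.9]
toolx [0.172 0.985 0.001] y [ 0.985 -0.172  0.001] z [ 0.001  0.001 -1.   ]
plate top z 70.3 expect 70.5
far edge x 48.9
midline slope deg -0.06 y at x=0 -2.13 at 38 -2.17 width 46.1
blob [249 169  18  16 224] [257.4 176.5] [37.2 -2.1 -5.4]
pin_a pix [258.  171.1]
pin_a pix [257.9 169.2]
plate hole pred [444.2 258.6  64.9] pin meas [444.5312857  258.06692197]
```

View pics/w8z.png

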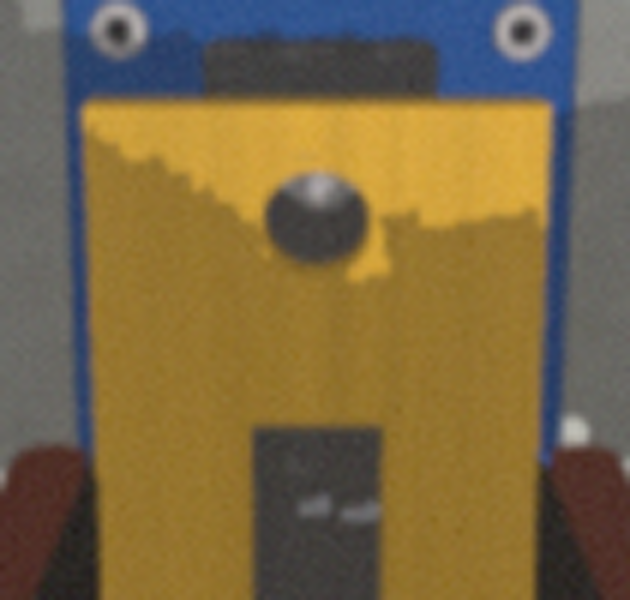

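The pin tip shows through the hole at (258,171), as predicted, so alignment is within about 0.6 mm. I descend in stages and watch the force.

send_rows --plan "-0.05 0.02 0.6 0 0 0; 0 0 0.8 0 0 0; 0 0 0.4 0 0 0; 0 0 0.2 0 0 0; 0 0 0 0 0 0"

```text
time: 13.87
tool_pos: [439.2, 221.6, 43.4]
tcp_rot: [0.765, 0.644, -0.001, -0.0]
wrist_force: [-0.5, -0.1, -1.7]
width: 0.522
```

send_rows --plan "0 0 0.2 0 0 0; 0 0 0.2 0 0 0; 0 0 0.2 0 0 0; 0 0 0 0 0 0; 0 0 0 0 0 0"

```text
time: 14.28
tool_pos: [439.7, 222.0, 38.1]
tcp_rot: [0.765, 0.644, -0.0, -0.0]
wrist_force: [0.6, -0.5, -2.6]
width: 0.519
```

send_rows --plan "-0.04 0 0.2 0 0 0; 0 0 0.3 0 0 0; 0 0 0.2 0 0 0; 0 0 0 0 0 0; 0 0 0 0 0 0"

```text
time: 14.7
tool_pos: [439.5, 221.5, 31.0]
tcp_rot: [0.765, 0.644, -0.0, -0.0]
wrist_force: [-0.5, -0.9, -2.7]
width: 0.52
```

send_rows --plan "0 0 0.2 0 0 0; 0 0 0.15 0 0 0; 0 0 0 0 0 0; 0 0 0 0 0 0"

```text
time: 15.03
tool_pos: [439.6, 221.6, 27.6]
tcp_rot: [0.765, 0.644, -0.0, -0.0]
wrist_force: [-0.8, 0.8, -2.8]
width: 0.52
```

send_rows --plan "0 0 0.1 0 0 0; 0 0 0.05 0 0 0; 0 0 0 0 0 0; 0 0 0 0 0 0"

```text
time: 15.37
tool_pos: [439.7, 221.6, 26.4]
tcp_rot: [0.765, 0.644, 0.0, -0.0]
wrist_force: [-0.6, -0.7, 1.9]
width: 0.523
```

The force rose by about 5 N, so the plate is down on the block. I look before letting go.

```bash
python3 -c "
from meas import *
grab('wrist','w9');held('w9')
c=cv2.imread('pics/w9.png');cv2.imwrite('pics/w9z.png',cv2.resize(c[140:240,205:310],None,fx=6,fy=6,interpolation=cv2.INTER_CUBIC))"
```

```text
plate top z 31.9 expect 32.0
far edge x 48.9
midline slope deg -0.29 y at x=0 -2.03 at 38 -2.22 width 46.1
blob [249 169  18  19 216] [257.5 178.2] [36.2 -2.1 -5.4]
```

View pics/w9z.png

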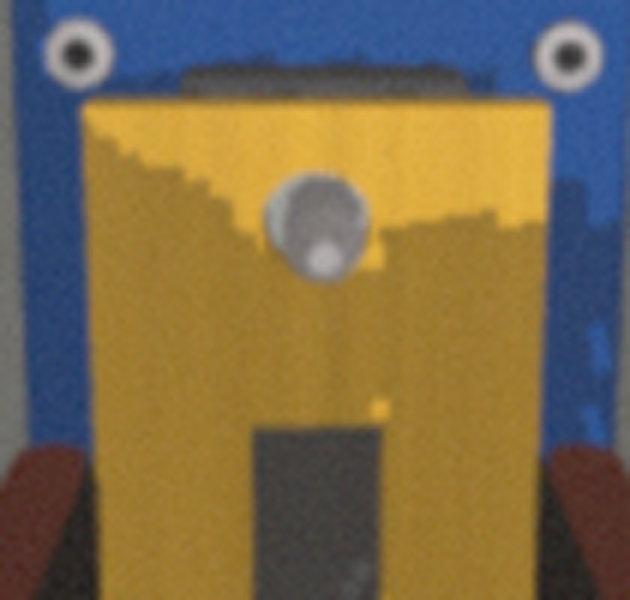

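The pin stands through the hole and the plate's top is at z=32. Now I release and withdraw.

send_rows --plan "0 0 0 0 0 0; 0 0 0 0 0 0; 0 0 0 0 0 0; 0 0 0 0 0 0" --jaw -0.5

```text
time: 15.75
tool_pos: [439.8, 221.7, 26.2]
tcp_rot: [0.765, 0.644, 0.0, 0.0]
wrist_force: [0.0, 0.5, -0.5]
width: 0.74
```

send_rows --plan "0 0 -0.5 0 0 0; 0 0 -1.5 0 0 0; 0 0 -3 0 0 0; 0 0 -3.5 0 0 0; 0 0 -3.5 0 0 0"

```text
time: 16.17
tool_pos: [439.2, 220.9, 147.4]
tcp_rot: [0.765, 0.644, -0.001, 0.0]
wrist_force: [1.1, 0.5, 1.0]
width: 0.754
```

send_rows --plan "-3.5 0 -1 0 0 0; -3.5 0 -1 0 0 0; 0 0 0 0 0 0; 0 0 0 0 0 0; 0 0 0 0 0 0"

```text
time: 16.58
tool_pos: [427.8, 153.1, 166.4]
tcp_rot: [0.765, 0.644, 0.0, -0.0]
wrist_force: [-0.0, 0.9, 0.0]
width: 0.749
```

```bash
python3 -c "
from meas import *
st();grab('wrist','w10');grab('scene','s10');plate('w10',32);fix('w10')
cv2.imwrite('pics/s10z.png',cv2.resize(cv2.imread('pics/s10.png')[100:280,130:350],None,fx=3,fy=3))"
```

```text
t 16.58 pos [427.8 153.1 166.4] q [-1.08  0.21  0.69  2.16 -0.18  0.83 -0.45] w 65.9 F [-0.   0.9  0. ]
toolx [0.171 0.985 0.001] y [ 0.985 -0.171  0.   ] z [ 0.     0.001 -1.   ]
zmed 31.9 bbox [ 236   75   44   95 3338]
plate ((437.31292724609375, 220.8801727294922), (98.27378845214844, 45.13053894042969), 80.20703125)
hole 257.4 158.7 [430.8 183.6  30. ] 110.5
hole 257.3 123.3 [437.2 221.6  30. ] 438.5
hole 257.6 87.3 [443.8 257.7  30. ] 117.5
block [438.  222.9  30. ] 31.3 ((437.4265441894531, 221.62222290039062), (102.41059875488281, 46.10224151611328), 80.2747573852539)
base ((437.8231201171875, 220.81381225585938), (123.50084686279297, 70.16610717773438), 79.9787826538086)
pin 57 [444.5 257.2  43.3] [258.3  85.9] top [444.6 257.5  46. ] 28
pin 47 [431.5 184.   43.6] [258.  159.8] top [431.1 183.4  46.5] 25
```

View pics/w10.png

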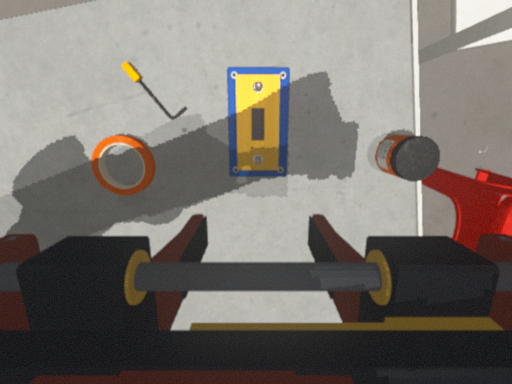

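View pics/s10z.png

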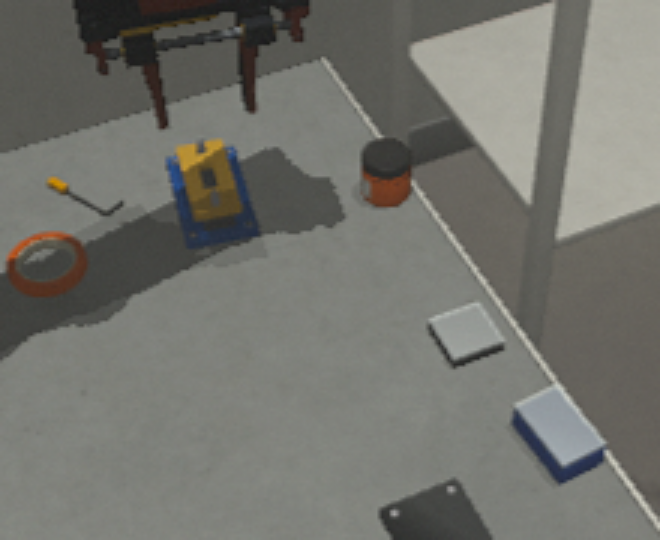

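The plate is seated with both pins through it and its top at 31.9 mm. The arm is clear and the bystanders look untouched, so I hand in.

```bash
python3 -c "
from rig import bot
print(bot.job_done())"
```

```text
the job is handed in; nothing more can be done
None
```

I took the plate from the stand, laid it flat on bare table and let go. I then picked it up again across its width, threaded it over both pins and lowered it onto the block. I handed the job in at about 17 s; no verdict was reported.

**Last checks**
- **Seating:** both pins stand through the holes, and the plate's top is at 31.9 mm, where a fully seated plate would be at 32.
- **Fit:** the plate's axis is within 0.3° of the fixture's. The measured hole centres are about 1 mm or less from the measured pin positions.
- **Release:** the gripper was open and about 70 mm back from the plate's centre. Wrist force was near zero.
- **Bystanders:** the waffle pack, blue box and orange jar look unmoved in the pictures; I did not re-measure them.

**Disagreement:** the two cameras put the fixture about 3 mm apart. The wrist camera also saw the held plate 2 mm off the finger centre line, which looked like a calibration error. I aligned plate and pins within the wrist view alone, and the plate went down with no side force.

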